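# Change the kettle over to the other gas burner

## Task

Change the kettle over to the other burner: first shut the gas cock of the burner under the kettle, turning its red lever fully across the pipe to the stop. Then lift the kettle by its handle, keep it upright, and set it down gently in the middle of the pan support of the other burner, and let go. Last, open that burner's gas cock fully, lever in line with the pipe against the stop; leave the bowl, jar and spice tin alone.

Things in the scene. Friction and masses are not known exactly. Their poses are not given: they have to be found in the camera images.
- burner_a: fixed gas burner: steel housing 220 x 220 mm, 55 mm high, on top a black pan support of four diagonal bars, 25 to 100 mm from the centre, upper edge 80 mm above the bench. The kettle stands on this one at the start and its cock is open or mostly open. Origin: burner centre at bench height; z up, x away from its gas pipe and cock (these lie to -x). The two burners look alike, side by side in either order.
- burner_b: fixed gas burner: steel housing 220 x 220 mm, 55 mm high, on top a black pan support of four diagonal bars, 25 to 100 mm from the centre, upper edge 80 mm above the bench. Empty at the start, its cock is shut. Origin: burner centre at bench height; z up, x away from its gas pipe and cock (these lie to -x). The two burners look alike, side by side in either order.
- cock_a (a joint): red lever of burner_a's gas cock, a ball valve on the yellow pipe; vertical stem. 0 = shut (lever across the pipe, pointing along the burner's +y), 1.571 = fully open (along the pipe, pointing along the burner's -x, away from it). Opens anticlockwise from above. Hard stops at both ends, stays where left, stiff: 0.25 N m (about 4 N at the grip). At the start between 1.1 and 1.57.
- cock_a_pivot (a point): on the stem of cock_a, at mid-height of the lever, 85 mm above the bench, 160 mm from burner_a's centre along its -x. Below the lever run the 20 mm pipe and the brass valve body (33 mm thick, 25 mm either side of the stem), top at 53 mm; the pipe goes down into the bench 45 mm from the stem, on the side away from the burner.
- cock_a_grip (a point): middle of the red lever sleeve of cock_a, 70 mm from the stem axis; moves with the lever. The sleeve is 18 mm wide, 13 mm high and runs from 30 to 110 mm from the stem. Axes: y along the lever outwards, z up.
- cock_b (a joint): red lever of burner_b's gas cock, a ball valve on the yellow pipe; vertical stem. 0 = shut (lever across the pipe, pointing along the burner's +y), 1.571 = fully open (along the pipe, pointing along the burner's -x, away from it). Opens anticlockwise from above. Hard stops at both ends, stays where left, stiff: 0.25 N m (about 4 N at the grip). At the start within 0.04 of shut.
- cock_b_pivot (a point): on the stem of cock_b, at mid-height of the lever, 85 mm above the bench, 160 mm from burner_b's centre along its -x. Below the lever run the 20 mm pipe and the brass valve body (33 mm thick, 25 mm either side of the stem), top at 53 mm; the pipe goes down into the bench 45 mm from the stem, on the side away from the burner.
- cock_b_grip (a point): middle of the red lever sleeve of cock_b, 70 mm from the stem axis; moves with the lever. The sleeve is 18 mm wide, 13 mm high and runs from 30 to 110 mm from the stem. Axes: y along the lever outwards, z up.
- kettle: aluminium kettle, 156 mm in diameter, body 102 mm high, flat bottom 148 mm across, about 0.65 kg. Origin: centre of the underside; z up, x towards the spout, whose tip reaches 118 mm from the axis. Lid and a small lid knob top out at 114 mm.
- kettle_handle (a point): middle of the kettle's fixed black handle, a level bar right over the lid, 168 mm above the kettle's underside: 126 mm long along the kettle's x, 18 mm wide (y), 16 mm high; free room 44 mm high below it, down to the lid knob. A thin steel post holds it at each end, 58 mm from the middle. Axes as the kettle's.
- bowl: steel bowl, 150 mm across, 60 mm high, a bystander; origin centre of underside.
- jar: amber glass jar with red cap, 60 mm across, 100 mm high, a bystander; origin centre of underside.
- tin: green spice tin, 64 mm across, 90 mm high, a bystander; origin centre of underside.
Not all that is in view belongs to the job. What is meant by the kettle is not pink, and is the larger of those in its own colour.

How it is judged (in metres and radians):
On the way, in this order (a step that is already met when the one before it is completed fails the run):
1. the cock of the burner under the kettle is fully shut (value of joint cock_a below 0.07 rad and horizontal distance between kettle and burner_a below 0.03 m), for 0.2 s.
2. the kettle stands released on the other burner, its cock still shut (horizontal distance between kettle and burner_b below 0.02 m and z of kettle in the frame of burner_b between 0.074 and 0.086 m and angle between kettle's own z axis and vertical below 0.06 rad and linear speed of kettle below 0.02 m/s and contact force between kettle and the fingers below 0.2 N and value of joint cock_b below 0.3 rad), for 0.2 s.
3. the other burner's cock is fully open (value of joint cock_b above 1.5 rad), for 0.2 s.
At the end, for the whole second after the job is handed in: cock_a below 0.07 rad (shut), cock_b above 1.50 rad (open), kettle upright (within 0.06 rad), at rest on burner_b's pan support with its centre within 20 mm of the burner's centre (value of joint cock_a below 0.07 rad and value of joint cock_b above 1.5 rad and horizontal distance between kettle and burner_b below 0.02 m and z of kettle in the frame of burner_b between 0.074 and 0.086 m and angle between kettle's own z axis and vertical below 0.06 rad and linear speed of kettle below 0.02 m/s and velocity of joint cock_b below 0.05 rad/s); the robot touches nothing.
It fails at once if the kettle is moved (over 30 mm) while its own burner's cock is still open (value of joint cock_a above 0.15 rad and distance of kettle from where it was at the start of the episode above 0.03 m).
It fails at once if the kettle is tipped by more than 0.35 rad (angle between kettle's own z axis and vertical above 0.35 rad).
It fails at once if the kettle is banged down on burner_b (over 60 N) (contact force between kettle and burner_b above 60 N).
It fails at once if the kettle is dropped onto burner_b (faster than 0.45 m/s just above its pan support) (linear speed of kettle above 0.45 m/s and horizontal distance between kettle and burner_b below 0.05 m and z of kettle in the frame of burner_b below 0.12 m).
It fails at once if a bystander is moved by more than 30 mm (distance of any of bowl, jar, tin from where it was at the start of the episode above 0.03 m).
It also fails if it takes over 70 s, if anything falls off the work surface, if the arm or the gripper's body presses on something with over 40 N, if the wrist force passes 120 N, or if a joint passes its speed limit or range.

## Robot

A 6-joint arm with a two-finger parallel gripper is mounted at the origin on the work surface. World frame = base frame: x ahead of the robot, y to its left, z up, the work surface at z = 0. Lengths are in mm, angles in rad, forces in N, time in s.
With the tool pointing down it reaches from about 250 to 775 mm from the base axis. Payload 4 kg.
Tool frame: the origin (TCP) lies between the finger pads; the fingertips stand 19 mm ahead of it and the grasp point (between the pads) is the TCP (robot.nose_length is the z of the fingertips in the tool frame, in mm); z points along the fingers, y is the direction in which the jaws open and shut (so a half turn about z gives the same grasp; the last joint's range is limited). The gripper opens to 85 mm and grips with 20 to 120 N. Pads are 22 mm wide; open, the fingers measure 114 mm over their backs; the gripper's body (76 mm by 85 mm) begins 54 mm behind the grasp point. The pads swing forward as they close: fully open they stand 13 mm farther back than shut.
Start: joints at [-1.311, 0.087, 1.371, -0, 1.684, -0.103], TCP at [195.189, -514.215, 250.341] pointing down, gripper open.
Joint ranges: [-3.1, 3.1], [-0.76, 2.03], [0.27, 2.55], [-1.08, 4.22], [0.17, 2.65], [-2.57, 2.57]. Speed limits (rad/s): [2.79, 2.79, 3.14, 3.14, 3.14, 3.14].

## Interface

Orientations are given as a unit quaternion [w, x, y, z].
In Python, from rig import robot gives the robot as it stands. Calls block until the motion is done:
- robot.goto(position, orientation): joint-space move of the TCP to a pose.
- robot.line_to(position, rot=None, max_speed=150, f_stop=None): straight line of the TCP; rot=None keeps the orientation; max_speed is the mean speed in mm/s. With f_stop (N) it stops when the force on the tool has changed by that much, and returns True; else False.
- robot.move_joints(angles): joint-space move.
- robot.open() and robot.grasp(f_grip=None): open the fingers fully, or close them until they stop; f_grip is the grip in N (None keeps the last).
- robot.wait(seconds).
- robot.ik(position, orientation): joint angles nearest the present ones, or None.
- robot.read_state(): the state.
- robot.grab_frame(name): name is "side" or "top" or "wrist"; returns the picture (384x512x3 uint8, red, green, blue); there is no depth.
- robot.camera_params(name): a dict with "mtx" (3x3 intrinsics, pixels), "rvec" (rotation vector, rad) and "tvec" (3), from world to camera coordinates, as OpenCV has them. Camera axes: x right, y down, z forward; pixel columns grow to the right and rows downward; lengths in mm; the calibration is good to about 2 mm. The wrist camera is an equidistant fisheye: a pixel r from the principal point sees the ray r / f radians off the axis. A picture is of the moment at which its call begins: read the wrist's pose just before it. camera_params takes no time and is no camera call; for the wrist camera it gives the pose at the moment of the call.
A pose or a line that the arm cannot do raises robot.IKError and nothing moves.
- robot.hand_in(): hands the job in, once; it reports no verdict.
The state is a dict: "time_s": time; "qpos": joint angles; "qvel": joint speeds; "effort": joint torques, N m; "eef_pos": TCP position; "tool_rot": TCP orientation; "ft_force": force on the tool from outside, world axes, zero at the start; "moment": the same for the moment, N m; "grip_width": opening from 0.0 (shut) to 1.0 (fully open).
Only numpy, scipy, OpenCV 4.12 (cv2) and the standard library are available. Lean on these libraries where they do the work, as an engineer would, in place of code of your own. Each camera call takes 0.05 s, during which the arm holds its last target. There are 200 camera calls.

## Working session

There is one attempt and no reset: what is moved stays moved. The work goes in short steps, each a Python script; the robot and the scene stay as the last script left them, time stands still between calls to the robot, and variables do not carry over. Pictures are saved under pics/ and viewed, about 8 in all and at most 12, crops included, and the job is handed in when it is done.

```bash
mkdir -p pics; ls; python3 - <<'E'
from rig import robot
import cv2, numpy as np
for n in ("side","top","wrist"):
    p=robot.camera_params(n); print(n,np.round(p["mtx"],1).tolist(),np.round(p["rvec"],4).tolist(),np.round(p["tvec"],1).tolist())
    f=robot.grab_frame(n); cv2.imwrite(f"pics/{n}0.png",f[:,:,::-1])
a=cv2.imread("pics/top0.png"); cv2.imwrite("pics/top0b.png",cv2.resize(a,(800,600),interpolation=cv2.INTER_CUBIC))
a=cv2.imread("pics/side0.png"); cv2.imwrite("pics/side0b.png",cv2.resize(a,(800,600),interpolation=cv2.INTER_CUBIC))
print(robot.read_state())
E
```

```text
pics
side [[495.0, 0.0, 259.6], [0.0, 495.0, 194.8], [0.0, 0.0, 1.0]] [0.0847, -2.8443, 1.2444] [562.5, 92.1, 1788.1]
top [[393.0, 0.0, 257.7], [0.0, 393.0, 189.7], [0.0, 0.0, 1.0]] [2.2025, -2.1678, 0.1096] [69.4, 554.5, 1432.5]
wrist [[297.3, 0.0, 251.8], [0.0, 297.3, 193.3], [0.0, 0.0, 1.0]] [-2.3704, 1.6329, 0.2551] [-549.2, -40.4, 379.1]
{'time_s': 0.15, 'qpos': array([-1.31109965e+00,  8.78366667e-02,  1.37187049e+00, -5.35668615e-06,
        1.68360411e+00, -1.03071080e-01]), 'qvel': array([ 0.0012392 , -0.003179  , -0.00470413, -0.00016007, -0.0011372 ,
       -0.00018933]), 'effort': array([ 7.06334249e-04, -3.52372491e+01, -3.13677657e+01, -2.62367703e-04,
        8.07112840e-03,  2.07251747e-05]), 'eef_pos': array([ 195.09782406, -513.87804431,  249.3984447 ]), 'tool_rot': array([-8.56464839e-04,  9.83594686e-01,  1.80390562e-01, -6.98793721e-05]), 'ft_force': array([-0.97545672,  0.31423622,  0.45614599]), 'moment': array([0.00166513, 0.00986798, 0.05278277]), 'grip_width': 1.0001009902144864}
```

View pics/top0b.png

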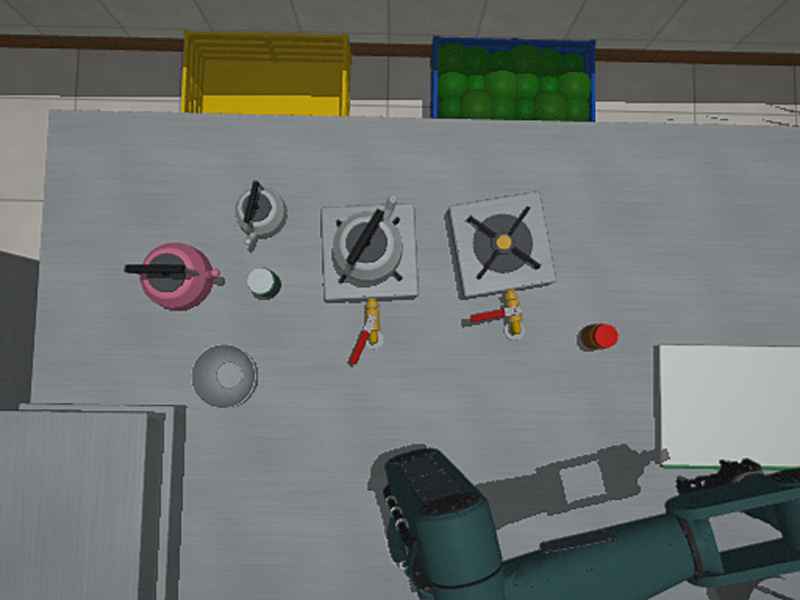

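View pics/side0b.png

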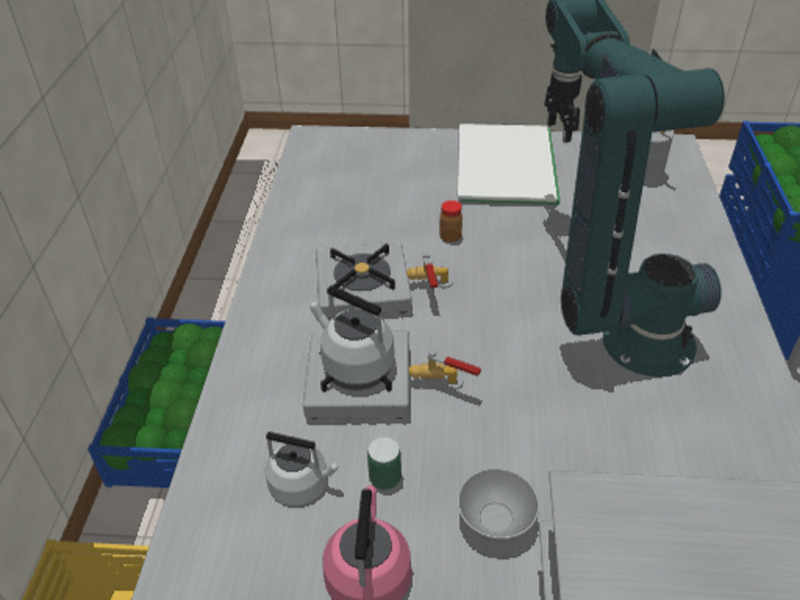

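Top view (800x600 scale): kettle on the left burner, with its axis near (367,247), handle (343,283)–(385,208) and spout tip (392,200). Its lever runs from stem (374,322) to tip (352,362), so it is mostly open. The empty burner's cap is at (503,242), its stem at (513,313) and its lever points left to (465,322). Next I'll triangulate these coarsely.

```bash
cat > h.py <<'E'
import numpy as np, cv2
from scipy.spatial.transform import Rotation as R
def cam(p):
    Rm=cv2.Rodrigues(np.array(p["rvec"],float))[0]; t=np.array(p["tvec"],float).ravel(); return Rm,t,-Rm.T@t
def ray(p,px,fish=False):
    Rm,t,c=cam(p); K=np.array(p["mtx"]); x=(px[0]-K[0,2])/K[0,0]; y=(px[1]-K[1,2])/K[1,1]
    if fish:
        th=np.hypot(x,y); s=np.sin(th)/th if th>1e-9 else 1; d=np.array([x*s,y*s,np.cos(th)])
    else: d=np.array([x,y,1.])
    d=Rm.T@d; return c,d/np.linalg.norm(d)
def plane(r,z): c,d=r; return c+d*(z-c[2])/d[2]
def tri(*rs):
    A=0;b=0
    for c,d in rs: M=np.eye(3)-np.outer(d,d); A=A+M; b=b+M@c
    x=np.linalg.solve(A,b); return x,[float(np.linalg.norm((np.eye(3)-np.outer(d,d))@(x-c))) for c,d in rs]
def down(yaw):
    "tool pointing down, tool y axis (jaw direction) at world angle yaw"
    y=np.array([np.cos(yaw),np.sin(yaw),0]); z=np.array([0,0,-1.]); q=R.from_matrix(np.c_[np.cross(y,z),y,z]).as_quat(); return q[[3,0,1,2]]
def red(img):
    hsv=cv2.cvtColor(img,cv2.COLOR_RGB2HSV); m=((hsv[...,0]<8)|(hsv[...,0]>172))&(hsv[...,1]>170)&(hsv[...,2]>80)
    n,l,s,c=cv2.connectedComponentsWithStats(m.astype(np.uint8)); return [(l==i,s[i],c[i]) for i in range(1,n) if s[i,4]>15]
E
python3 - <<'E'
from rig import robot
from h import *
pt,ps=robot.camera_params("top"),robot.camera_params("side")
k=.64
np.set_printoptions(precision=1,suppress=True)
T=lambda x,y:ray(pt,(x*k,y*k)); S=lambda x,y:ray(ps,(x*k,y*k))
for n,cs in dict(A=[(321,207),(413,205),(417,298),(322,301)],B=[(447,209),(541,193),(555,281),(463,298)]).items():
    P=np.array([plane(T(*c),55) for c in cs]); e=P[0]+P[1]-P[2]-P[3]; print(n,P.tolist(),P.mean(0),"yaw",np.arctan2(e[1],e[0]))
print("capB",tri(T(503,242),S(361,268)))
print("handle ends",tri(T(343,283),S(378,311)),tri(T(385,209),S(330,290)))
print("spout",tri(T(392,200),S(314,305)))
for nm,p in (("top",pt),("side",ps)):
    im=cv2.imread(f"pics/{nm}0.png")[:,:,::-1].copy()
    for m,s,c in red(im): print(nm,s[4],c/k, s[:4]/k)
print("leverA",tri(T(361,347),S(463,366)),"leverB",tri(T(488,317),S(432,275)))
print("pivA z85",plane(T(374,320),85),"pivB",plane(T(513,311),85))
for nm,xy in dict(bowl=(225,375),jar=(600,337),tin=(264,284)).items(): print(nm,plane(T(*xy),70))
E
```

```text
A [[757.4529724694781, 273.03708319854604, 55.0], [766.3051688146934, 57.5902466222786, 55.0], [547.3438926672272, 45.29544678828909, 55.0], [536.7556661032819, 264.88806250460834, 55.0]] [652.  160.2  55. ] yaw 0.04646583958567678
B [[758.2712601597473, -22.429423989264322, 55.0], [800.829637294343, -244.19613030763682, 55.0], [592.4423522045067, -276.1353065392284, 55.0], [549.1089718340083, -61.51312808164192, 55.0]] [ 675.2 -151.1   55. ] yaw 0.168481988359281
capB (array([ 680.4, -151.2,   73.2]), [1.3668168500593967, 1.366816850059478])
handle ends (array([579.5, 200.9, 262.1]), [21.906938574463254, 21.906938574463297]) (array([710., 120., 242.]), [2.4300771611663863, 2.430077161166321])
spout (array([746.6, 106.4, 185.1]), [1.1855400189369205, 1.1855400189369387])
top 89 [487.7 315. ] [471.9 309.4  32.8  12.5]
top 170 [605.3 335.4] [595.3 325.   21.9  23.4]
top 102 [358.6 347. ] [350.  331.2  18.8  32.8]
side 95 [451.1 208. ] [442.2 201.6  18.8  15.6]
side 58 [431.  275.3] [426.6 265.6  10.9  21.9]
side 86 [461.6 365.6] [445.3 357.8  34.4  17.2]
leverA (array([431.4, 171.1,  85.5]), [0.7016188945033255, 0.701618894503293]) leverB (array([ 505.7, -114.5,   90. ]), [1.6311898923718366, 1.6311898923717698])
pivA z85 [493.4 143.   85. ] pivB [ 518.8 -172.    85. ]
bowl [364.5 477.3  70. ]
jar [ 463.3 -375.    70. ]
tin [572.5 396.7  70. ]
```

```bash
python3 - <<'E'
from rig import robot
from h import *
import pickle
D=[]
for i,(x,y,z) in enumerate([(480,-190,330),(480,-60,350),(470,90,350),(440,200,330)]):
    q=down(np.pi/2) if i==0 else q
    js=[robot.ik((x,y,z),down(a)) for a in (np.pi/2,-np.pi/2)]
    js=[j for j in js if j is not None]; j=min(js,key=lambda j:np.abs(np.array(j)-robot.read_state()["qpos"]).max())
    robot.move_joints(j); robot.wait(.3)
    p=robot.camera_params("wrist"); f=robot.grab_frame("wrist"); D.append((p,f))
    print(robot.read_state()["eef_pos"],np.round(j,2),cam(p)[2], [ (s[4],c.round(1)) for m,s,c in red(f)])
pickle.dump(D,open("w.pkl","wb"))
cv2.imwrite("pics/w4.png",np.vstack([np.hstack([D[0][1],D[1][1]]),np.hstack([D[2][1],D[3][1]])])[::,::,::-1][:, :, :])
a=cv2.imread("pics/w4.png"); cv2.imwrite("pics/w4s.png",cv2.resize(a,(800,600),interpolation=cv2.INTER_AREA))
print(robot.read_state()["time_s"])
E
```

```text
[ 479.83706533 -190.46833095  329.87512784] [-0.49  0.01  1.29 -0.    1.84  1.08] [ 556.79135266 -190.90905252  453.13062632] [(np.int32(720), array([192. , 142.1])), (np.int32(981), array([393.9, 177.3])), (np.int32(275), array([ 26.6, 198.2]))]
[480.02367701 -60.88446104 349.5894556 ] [-0.24 -0.06  1.32 -0.    1.88  1.33] [557.09331908 -61.40084398 472.75218006] [(np.int32(686), array([293. , 139.9])), (np.int32(612), array([457.6, 175.6])), (np.int32(417), array([ 95.7, 194.8]))]
[470.2048037   89.09033439 349.91095259] [ 0.07 -0.07  1.33 -0.    1.88  1.64] [547.22396063  88.54908137 473.24611864] [(np.int32(504), array([396., 137.])), (np.int32(77), array([509.7, 175.2]))]
[440.40462618 199.23193486 330.22600189] [ 0.31 -0.06  1.37 -0.    1.84  1.88] [517.35626494 198.75087942 453.6555633 ] [(np.int32(371), array([464.6, 124.3])), (np.int32(414), array([277.4, 158.4])), (np.int32(31), array([260.3, 196.4]))]
4.9417
```

View pics/w4s.png

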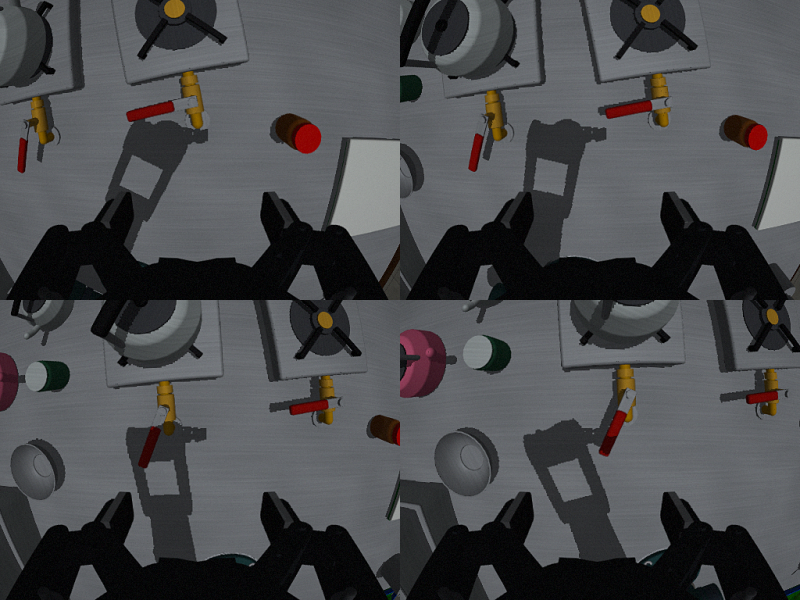

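Wrist views (panel pixels): levers, caps and housing edges are all clear, and the stand-off kettle needs closer views. Next I'll take two kettle views and compute the rest.

```bash
python3 - <<'E'
from rig import robot
from h import *
import pickle
np.set_printoptions(precision=1,suppress=True)
D=pickle.load(open("w.pkl","rb"))
cap=[];
for p,f in D:
    hsv=cv2.cvtColor(f,cv2.COLOR_RGB2HSV)
    m=((hsv[...,0]>12)&(hsv[...,0]<30)&(hsv[...,1]>130)&(hsv[...,2]>100)).astype(np.uint8)
    n,l,s,c=cv2.connectedComponentsWithStats(m)
    print("orange",[(int(s[i,4]),c[i]) for i in range(1,n) if s[i,4]>100 ])
    hs=((hsv[...,0]<8)|(hsv[...,0]>172))&(hsv[...,1]>150)&(hsv[...,2]>40)
    n,l,s,c=cv2.connectedComponentsWithStats(hs.astype(np.uint8))
    for i in range(1,n):
        if s[i,4]<150: continue
        ys,xs=np.nonzero(l==i); P=np.array([plane(ray(p,(x,y),True),88) for x,y in zip(xs,ys)])[:,:2]
        (cx,cy),(w,h),a=cv2.minAreaRect(P.astype(np.float32)); u=np.linalg.svd(P-P.mean(0),full_matrices=False)[2][0]
        print("  red",s[i,4],c[i],"ctr",np.array([cx,cy]),"size",np.round([w,h]),"ang %.3f"%np.arctan2(u[1],u[0]))
for i,(x,y,z) in enumerate([(540,160,410),(540,100,410),(600,-140,350)]):
    try:
        j=robot.ik((x,y,z),down(np.pi/2 if i<9 else 0)); j2=robot.ik((x,y,z),down(-np.pi/2))
        j=min([q for q in (j,j2) if q is not None],key=lambda q:np.abs(np.array(q)-robot.read_state()["qpos"]).max())
        robot.move_joints(j); robot.wait(.3); p=robot.camera_params("wrist"); f=robot.grab_frame("wrist"); D.append((p,f)); print(cam(p)[2])
    except Exception as e: print(i,repr(e))
pickle.dump(D,open("w.pkl","wb"))
cv2.imwrite("pics/k.png",cv2.resize(np.vstack([D[4][1],D[5][1]]),None,fx=.78,fy=.78)[:,:,::-1])
E
```

```text
orange [(490, array([222.9,  10.6])), (852, array([247.3, 124.4])), (448, array([ 48.1, 151.5]))]
  red 832 [192.2 142.1] ctr [ 507.7 -115.1] size [18. 79.] ang -1.360
  red 1139 [392.1 176.1] ctr [ 465.  -383.2] size [60. 53.] ang -2.084
  red 351 [ 27.4 198.2] ctr [430.  172.5] size [20. 80.] ang 2.744
orange [(430, array([320.4,  16.8])), (377, array([333.3, 109.4])), (624, array([119.3, 144.8])), (230, array([338. , 148.3]))]
  red 788 [292.5 139.7] ctr [ 507.9 -114.8] size [18. 79.] ang -1.364
  red 760 [455.5 174.3] ctr [ 465.8 -384.1] size [66. 53.] ang -1.923
  red 484 [ 96.2 194.8] ctr [430.2 172.6] size [20. 80.] ang 2.748
orange [(302, array([415.8,  25.2])), (127, array([419.8, 104.5])), (595, array([212.9, 126.3])), (116, array([422. , 117.7])), (136, array([422.6, 146.6]))]
  red 598 [395.3 136.7] ctr [ 508.  -113.7] size [18. 80.] ang -1.370
  red 195 [507.4 171.4] ctr [ 461.6 -366.3] size [57. 27.] ang -2.783
  red 591 [190.3 187.6] ctr [431.4 173.5] size [17. 79.] ang 2.737
orange [(212, array([476.5,  20.9])), (473, array([289.7,  98.7])), (172, array([478.4, 101.3]))]
  red 447 [463.9 124.1] ctr [ 508.3 -115.1] size [18. 80.] ang -1.365
  red 758 [272.3 169. ] ctr [431.1 174. ] size [18. 79.] ang 2.743
[616.  160.4 533. ]
[616.9 100.7 533.3]
[ 676.9 -138.8  474.2]
```

View pics/k.png

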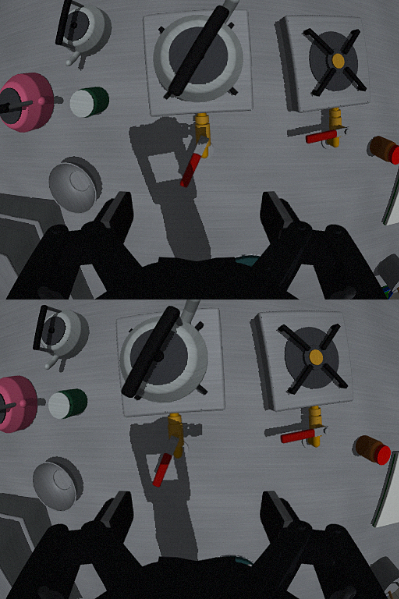

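```bash
python3 - <<'E'
import pickle,cv2,numpy as np
D=pickle.load(open("w.pkl","rb"))
a=D[4][1][0:160,170:350]; b=D[5][1][0:160,135:315]
g=lambda x:cv2.convertScaleAbs(cv2.resize(x,None,fx=3.6,fy=3.6,interpolation=cv2.INTER_CUBIC),alpha=1.6,beta=15)
o=np.vstack([cv2.resize(g(a),(675,600)),cv2.resize(g(b),(675,600))])
o=np.hstack([g(a)[:, :],g(b)])  # 1296 wide
o=cv2.resize(o,(800,356)); cv2.imwrite("pics/kc.png",o[:,:,::-1]); print(800/360)
c=D[6][1]; cv2.imwrite("pics/b.png",cv2.convertScaleAbs(c,alpha=1.5)[:,:,::-1])
E
```

```text
2.2222222222222223
```

View pics/kc.png

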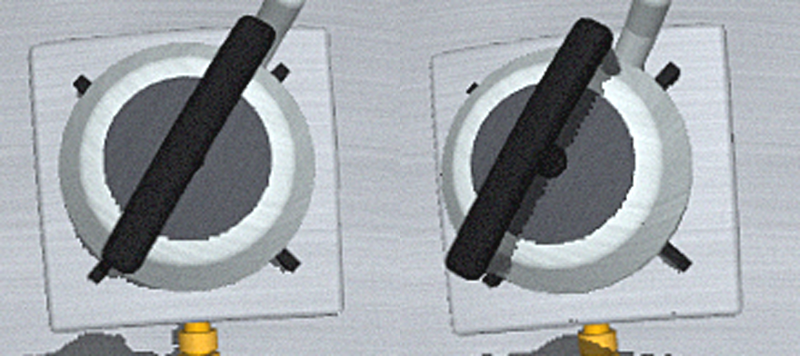

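View pics/b.png

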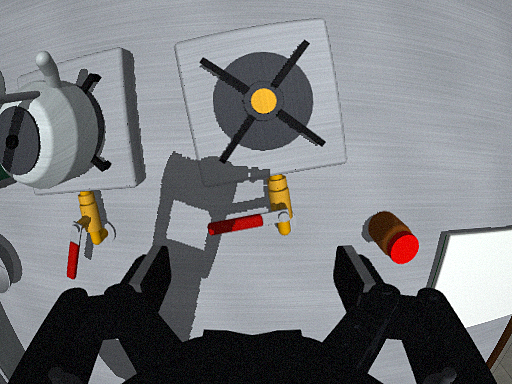

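Kettle crop: handle tips are at (262,21)/(121,268) in the left view and (598,23)/(462,275) in the right. Housing corners are visible in both. In the B view the cap is at (263,100) and the housing corners at (175,43), (324,18), (346,162), (200,187).

```bash
python3 - <<'E'
from h import *
import pickle
np.set_printoptions(precision=2,suppress=True)
D=pickle.load(open("w.pkl","rb")); s=1/2.2222
L=lambda x,y:ray(D[4][0],(170+x*s,y*s),True); Rr=lambda x,y:ray(D[5][0],(135+(x-400)*s,y*s),True); B=lambda x,y:ray(D[6][0],(x,y),True)
f,_=tri(L(262,21),Rr(598,23)); n,_2=tri(L(121,268),Rr(462,275)); e=f-n
print("handle",f,n,"mid",(f+n)/2,"len",np.linalg.norm(e),"yaw",np.arctan2(e[1],e[0]),_,_2)
mid=[(plane(L(262,21),254)+plane(L(121,268),254))/2,(plane(Rr(598,23),254)+plane(Rr(462,275),254))/2]; print("mid@254",mid)
print("knob",plane(Rr(552,161),193),"lid",tri(L(188,158),Rr(553,163)))
def hous(fs,cs,z=55):
    P=np.array([plane(f(*c),z) for f,c in zip(fs,cs)]); e=P[0]+P[1]-P[2]-P[3]; g=P[0]+P[3]-P[1]-P[2]
    print("housing",P.mean(0),"sides",np.linalg.norm(e)/2,np.linalg.norm(g)/2,"yaw",np.arctan2(e[1],e[0]),np.arctan2(-g[0],g[1]))
cl=[(30,46),(325,27),(343,313),(53,331)]; cr=[(431,57),(723,27),(742,313),(455,334)]
hous([L]*4,cl); hous([Rr]*4,cr)
print([tri(L(*a),Rr(*b))[0] for a,b in zip(cl,cr)])
hous([B]*4,[(175,43),(324,18),(346,162),(200,187)])
cp=[(222.9,10.6),(320.4,16.8),(415.8,25.2),(476.5,20.9)]
print("capB",tri(*[ray(D[i][0],c,True) for i,c in enumerate(cp) if i>0],B(263,100)))
E
```

```text
handle [706.87 126.91 251.82] [598.21 185.83 254.99] mid [652.54 156.37 253.4 ] len 123.65283901152291 yaw -0.4968992627821499 [0.13463297831362253, 0.1346329783137369] [0.14323610543540044, 0.14323610543531407]
mid@254 [array([652.3 , 156.55, 254.  ]), array([652.01, 156.42, 254.  ])]
knob [651.63 155.49 193.  ] lid (array([652.24, 157.28, 178.64]), [0.2532139714475914, 0.2532139714476051])
housing [654.46 156.05  55.  ] sides 215.02389922107852 214.27746032763247 yaw 0.0729301198924718 0.06963051175199167
housing [653.5  155.33  55.  ] sides 213.17187178668306 214.70623048666567 yaw 0.07145350299725702 0.06501463155314181
[array([754.31, 270.97,  52.3 ]), array([771.57,  54.91,  43.62]), array([553.91,  39.97,  51.  ]), array([539.38, 256.21,  51.15])]
housing [ 679.36 -153.08   55.  ] sides 214.34991890735074 216.84035713834717 yaw 0.16529593793597314 0.18071258483430427
capB (array([ 679.65, -154.07,   70.06]), [0.29946456724194465, 0.07665401836189827, 0.15536924113125586, 0.4037375917871905])
```

Estimates agree well: kettle handle middle (652,156.5,~248) with yaw -0.497; burner A centre (654,156), yaw 0.067; burner B centre (679.5,-153.5), yaw 0.183; lever grips A (431,173) at 2.743 and B (508,-115) at 1.777. Next I'll shut cock A.

```bash
cat >> h.py <<'E'
def turn(robot,piv,a0,a1,off,over=.07,step=.2):
    "grip the lever at angle a0, swing it to a1 (+over against the stop), release, rise. off=+-pi/2: jaw yaw relative to lever"
    P=lambda a,z=85:np.array([piv[0]+70*np.cos(a),piv[1]+70*np.sin(a),z])
    sg=np.sign(a1-a0)
    robot.goto(P(a0,170),down(a0+off)); robot.line_to(P(a0)); robot.grasp(40)
    print("width",robot.read_state()["grip_width"])
    for a in np.linspace(a0,a1-sg*.08,int(np.ceil(abs(a1-a0)/step))+1)[1:]: robot.line_to(P(a),down(a+off),max_speed=80)
    print("F",robot.read_state()["ft_force"])
    for a in np.linspace(a1-sg*.08,a1+sg*over,5)[1:]:
        hit=robot.line_to(P(a),down(a+off),max_speed=40,f_stop=25); s=robot.read_state(); v=s["eef_pos"][:2]-piv
        print("a %.3f"%a,hit,s["ft_force"].round(1),"moment",s["moment"].round(2),"tcp angle %.3f"%np.arctan2(v[1],v[0]))
        if hit: break
    robot.wait(.2); robot.open(); robot.line_to(s["eef_pos"]*[1,1,0]+[0,0,170])
E
python3 - <<'E'
from rig import robot
from h import *
np.set_printoptions(precision=2,suppress=True)
piv=np.array([495.3,146.2]); best=None
q0=robot.read_state()["qpos"]; print(robot.read_state()["time_s"],q0)
for off in (np.pi/2,-np.pi/2):
    js=[robot.ik((piv[0]+70*np.cos(a),piv[1]+70*np.sin(a),85),down(a+off)) for a in (2.743,2.2,1.57)]
    print(off,*js)
    if all(j is not None for j in js):
        j=np.array(js); c=np.abs(np.diff(j,axis=0)).max()*10+np.abs(j[0]-q0).max()
        if best is None or c<best[0]: best=(c,off)
print(best); turn(robot,piv,2.743,1.638,best[1])
p=robot.camera_params("wrist"); f=robot.grab_frame("wrist")
for m,s,c in red(f):
    ys,xs=np.nonzero(m); P=np.array([plane(ray(p,(x,y),True),88) for x,y in zip(xs,ys)])[:,:2]
    r=cv2.minAreaRect(P.astype(np.float32)); u=np.linalg.svd(P-P.mean(0),full_matrices=False)[2][0]; print(s[4],c,r[:2],np.arctan2(u[1],u[0]))
cv2.imwrite("pics/a1.png",f[:,:,::-1]); print(robot.read_state()["time_s"])
E
```

```text
7.9417 [-0.32  0.24  1.    0.    1.9   1.25]
1.5707963267948966 [ 0.26 -0.01  1.81 -0.    1.34  2.23] None None
-1.5707963267948966 [ 0.26 -0.01  1.81 -0.    1.34 -0.91] [ 0.31  0.07  1.73 -0.    1.35 -0.32] [ 0.31  0.16  1.63 -0.    1.36  0.31]
(np.float64(8.468099949288737), -1.5707963267948966)
width 0.20445274588683535
F [0.38 5.75 3.38]
a 1.680 False [-0.2  7.1  3.9] moment [ 0.93  0.04 -0.03] tcp angle 1.677
a 1.643 False [0.8 6.9 3.1] moment [ 0.95 -0.08 -0.09] tcp angle 1.640
a 1.605 False [-4.5  5.2  6.1] moment [0.84 0.6  0.78] tcp angle 1.625
a 1.568 False [-11.8   4.   11. ] moment [0.6  1.65 1.24] tcp angle 1.623
790 [254.89 237.09] ((492.3031921386719, 195.79672241210938), (16.553539276123047, 37.678035736083984)) -1.6214540277105123
15.6917
```

View pics/a1.png

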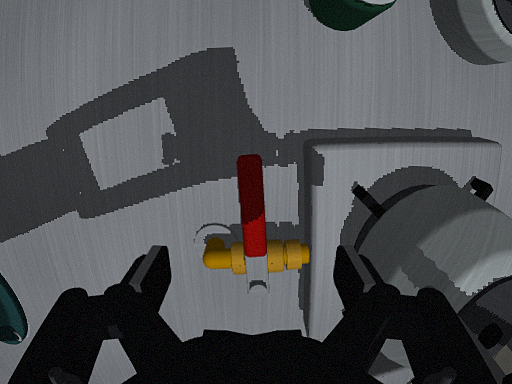

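Lever A is against its stop: the force and moment rose at 1.625 rad, and the picture shows the lever at (250,158)–(258,255), square to the pipe. Now the kettle.

```bash
python3 - <<'E'
from rig import robot
from h import *
np.set_printoptions(precision=2,suppress=True)
st=robot.read_state; P=lambda: print(st()["time_s"],st()["eef_pos"],st()["ft_force"],st()["grip_width"])
yaw=-.497; k=np.array([652.2,156.5]); b=np.array([679.5,-153.5])
robot.line_to(st()["eef_pos"]*[1,1,0]+[0,0,330],max_speed=200)
c=[]
for o in (np.pi/2,-np.pi/2):
    j=[robot.ik((*p,z),down(yaw+o)) for p,z in ((k,320),(k,248),(k,285),(b,285),(b,248))]
    print([x is not None for x in j]); 
    if all(x is not None for x in j): c.append((np.abs(j[0]-st()["qpos"]).max(),o))
o=min(c)[1]; q=down(yaw+o)
robot.goto((*k,320),q); robot.line_to((*k,248),max_speed=100); P()
robot.grasp(60); P()
robot.line_to((*k,285),max_speed=60); P()
robot.line_to((*b,285),max_speed=120); robot.wait(.3); P()
p=robot.camera_params("top"); cv2.imwrite("pics/t1.png",cv2.resize(robot.grab_frame("top"),(800,600))[:,:,::-1])
f=robot.grab_frame("side"); cv2.imwrite("pics/s1.png",cv2.resize(f[90:290,150:350],(600,600),interpolation=cv2.INTER_CUBIC)[:,:,::-1])
E
```

```text
[True, True, True, True, True]
[True, True, True, True, True]
18.6417 [652.48 156.61 249.09] [ 0.65 -0.4  -0.22] 1.0037804833617199
19.2667 [652.42 157.06 248.27] [0.7  3.05 0.51] 0.20005877781659942
20.0333 [652.11 156.45 284.76] [ 0.07  0.64 -6.24] 0.20368429310897165
23.075 [ 679.51 -153.35  285.02] [-0.09 -0.82 -5.96] 0.19814913015160088
```

View pics/s1.png

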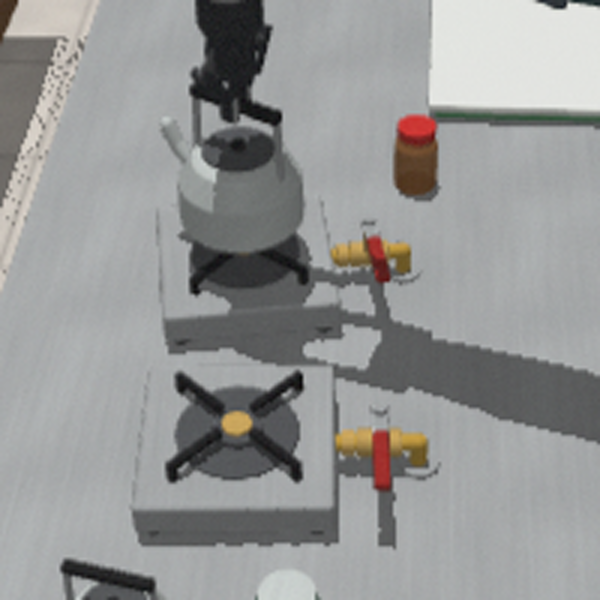

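The side crop shows the kettle upright at (240,190), held over B's support. A's empty support is at (237,425) and its lever at (382,460) is across the pipe. Now I'll lower it and release.

```bash
python3 - <<'E'
from rig import robot
from h import *
np.set_printoptions(precision=2,suppress=True)
st=robot.read_state; P=lambda *a: print(*a,st()["time_s"],st()["eef_pos"],st()["ft_force"])
b=np.array([679.5,-153.5])
robot.line_to((*b,254),max_speed=50)
P(robot.line_to((*b,243),max_speed=12,f_stop=3)); robot.wait(.2); P()
e=st()["eef_pos"]; robot.open(); robot.wait(.3); P()
robot.line_to((e[0],e[1],340),max_speed=150)
robot.goto((560,-150,410),down(np.pi/2)); robot.wait(.2); P()
p=robot.camera_params("wrist"); f=robot.grab_frame("wrist"); cv2.imwrite("pics/p1.png",cv2.convertScaleAbs(f,alpha=1.5)[:,:,::-1])
import pickle; pickle.dump((p,f),open("p.pkl","wb"))
E
```

```text
True 24.5167 [ 679.55 -152.89  247.96] [-0.4   2.34  5.58]
24.7167 [ 679.53 -152.81  247.94] [-0.53  2.17  6.14]
25.6833 [ 678.49 -153.05  243.76] [ 0.22 -1.69  0.25]
27.2833 [ 560.93 -150.06  406.91] [ 0.46  0.34 -0.82]
```

View pics/p1.png

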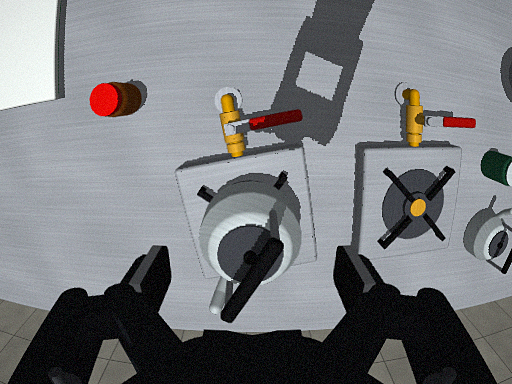

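The kettle stands on B, centred near (250,240), with the handle at (278,242)–(228,318) and lever B still shut at (300,116). Next I'll check its position numerically and then open cock B.

```bash
python3 - <<'E'
from rig import robot
from h import *
import pickle
np.set_printoptions(precision=2,suppress=True)
p,f=pickle.load(open("p.pkl","rb"))
a,c=plane(ray(p,(276,241),True),256),plane(ray(p,(229,318),True),256); print("handle mid",(a+c)/2,np.linalg.norm(a-c),"knob",plane(ray(p,(249,257),True),193))
piv=np.array([522.3,-183.2]); ok={}
robot.goto((480,-115,330),down(1.777-np.pi/2))
for off in (np.pi/2,-np.pi/2):
    js=[robot.ik((piv[0]+70*np.cos(t),piv[1]+70*np.sin(t),85),down(t+off)) for t in (1.777,2.3,2.85,3.4)]
    ok[off]=all(j is not None for j in js); print(off,*js)
if ok[-np.pi/2]:
    turn(robot,piv,1.777,3.325,-np.pi/2,over=.09)
    print(robot.read_state()["time_s"])
    robot.line_to(robot.read_state()["eef_pos"]*[1,1,0]+[-60,0,330],max_speed=200); robot.wait(.3)
    p=robot.camera_params("wrist"); f=robot.grab_frame("wrist"); cv2.imwrite("pics/b2.png",cv2.convertScaleAbs(f,alpha=1.5)[:,:,::-1])
    hsv=cv2.cvtColor(f,cv2.COLOR_RGB2HSV); hs=((hsv[...,0]<8)|(hsv[...,0]>172))&(hsv[...,1]>150)&(hsv[...,2]>40)
    n,l,s,c=cv2.connectedComponentsWithStats(hs.astype(np.uint8))
    for i in range(1,n):
        if s[i,4]<150: continue
        ys,xs=np.nonzero(l==i); P=np.array([plane(ray(p,(x,y),True),88) for x,y in zip(xs,ys)])[:,:2]
        r=cv2.minAreaRect(P.astype(np.float32)); u=np.linalg.svd(P-P.mean(0),full_matrices=False)[2][0]; print(c[i],np.round(r[0],1),np.round(r[1]),"ang %.3f"%np.arctan2(u[1],u[0]))
E
```

```text
handle mid [ 673.7  -151.01  256.  ] 117.61042124246258 knob [ 675.96 -153.33  193.  ]
1.5707963267948966 None [-0.38  0.06  1.74 -0.    1.34  2.03] [-0.46  0.04  1.76 -0.    1.34  1.4 ] [-0.53  0.07  1.73 -0.    1.35  0.78]
-1.5707963267948966 [-0.33  0.12  1.68 -0.    1.35 -0.54] [-0.38  0.06  1.74 -0.    1.34 -1.11] [-0.46  0.04  1.76 -0.    1.34 -1.74] [-0.53  0.07  1.73 -0.    1.35 -2.36]
width 0.20427713486803012
F [-4.3   0.66  5.62]
a 3.288 False [-3.7 -0.4  6.7] moment [0.05 0.49 0.18] tcp angle -2.994
a 3.330 False [-4.1  1.2  6.7] moment [ 0.24  0.55 -0.09] tcp angle -2.957
a 3.373 False [-5.2  8.7  9.7] moment [ 1.32  0.78 -0.99] tcp angle -2.954
a 3.415 False [-5.9 15.9 13.3] moment [ 2.53  0.96 -1.41] tcp angle -2.951
35.8583
[107.22 181.25] [ 468.1 -382.6] [53. 60.] ang -0.791
[239.52 205.56] [ 452.  -195.9] [80. 17.] ang 0.188
[455.85 280.97] [489.1 217.1] [19. 81.] ang 1.638
```

View pics/b2.png

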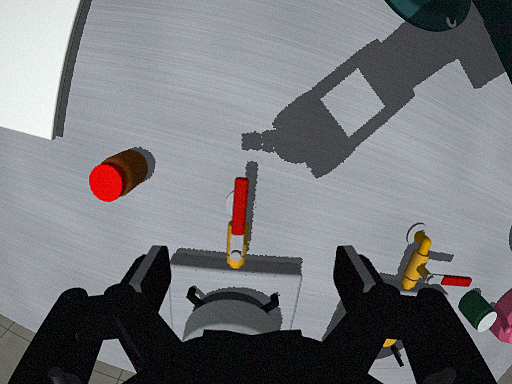

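Lever B at (240,205) lies along its pipe, lever A at (456,281) is across its pipe, and the kettle stands on B. The arm is clear of everything, so I'll hand in.

```bash
python3 -c "
from rig import robot
print(robot.read_state()['time_s'],robot.read_state()['ft_force']); robot.hand_in()"
```

```text
37.2167 [-0.60082333 -0.20003339 -0.37292121]
the job is handed in; nothing more can be done
```

The kettle is on the other burner and the job is handed in at about 37 s of the 70 s allowed. I shut cock A to its stop, moved the kettle upright by its handle and released it on burner B, then opened cock B to its stop.

- **Cocks:** in the last wrist view, lever A measured 1.638 rad in the world, about 0.00 from shut. Lever B measured 3.330 rad, about 1.576 from shut, so fully open. With both, the force and moment rose sharply at the stop.
- **Kettle:** on lowering, the support took its weight at the expected height (tool at 248 mm). After release, the lid knob measured about 4 mm and the handle middle about 6 mm from burner B's centre, within the 20 mm limit. That single-view handle length came out at 118 mm against 126 mm stated, so those offsets are good to only a few millimetres.
- **Clearance:** at hand-in the gripper was open, well above everything, with a wrist force under 1 N.
- **Disagreements:** my first handle measurement, from the fixed cameras, missed by 22 mm on one end. I replaced it with two wrist views that agreed to 0.15 mm.
- **Not checked:** I did not measure the bowl, jar and tin again at the end. The arm was never sent near them, and none looked disturbed where the later pictures showed them.

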